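Level the counter shelf with its screw foot and a pocket spirit level

TASK

The little wooden counter shelf stands low on the side of its screw foot. Stand the pocket spirit level on the shelf board, lengthwise along it and clear of the black knob, let go of it, and turn the knob of the screw foot until the bubble rests between the two lines of the vial; then press the level down firmly onto the board from above (about 5 to 20 N), to make sure that the foot bears, and finish while still pressing, with the bubble between the lines. Leave the other things on the counter where they stand.

Things in the scene. Friction and masses are not known exactly. Their poses are not given: they have to be found in the camera images.
- stand: Counter shelf; its frame stands fast. Origin on the counter (z = 0) under the shelf's middle; y runs along the shelf from the two plain legs (y = -110 mm), about which the board tips, to the screw foot (y = +115 mm). Right-hand coarse thread: a clockwise turn of the knob, seen from above, raises that end of the board by 8 mm a full turn. At the start that end is 0.45 to 1 degree low.
- shelf_top (a point): Middle of the upper face of the light wooden shelf board, 180 mm (x) by 300 mm (y) by 16 mm, about 72 mm above the counter; moves with the board. y runs along the board towards the knob, z is its upward normal. Along the edge at x = +83 mm stands a thin steel rail 22 mm high; the board is clear from y = -145 to +90 mm.
- level_spot (a point): A good place for the middle of the level's base, on the upper face of the board: 50 mm from the board's middle, away from the knob. Axes as shelf_top. Up to 30 mm nearer to or farther from the knob is as good.
- knob_axis (a point): Point on the upright axis of the knob, 110 mm above the counter, at half its height; it does not move. Round fluted black knob, 45 mm diameter, 24 mm tall, gripped at any angle from above; it stays at its height and where it is left, with a light friction of about 0.06 N m. It wants about 1.5 to 3 rad clockwise in all and goes at least 1.4 rad beyond that.
- level: Loose pocket spirit level of bare aluminium, about 160 g, lying on its base to the right of the shelf. 140 mm long (x), 24 mm wide (y), 28 mm tall; origin under its middle, z up. Either end may point to the knob; a small black hanging hole on top marks the +x end.
- level_top (a point): Middle of the level's top, 28 mm above its base, axes as level. Here a 50 mm window shows the yellow-green vial, along x, with two black lines. The vial lies about 2 mm lower than the two solid shoulders (x = 26 to 70 mm either side of the middle), which are the places to press.
- bubble (a joint): Place of the pale bubble in the vial (m): 0 in the middle, positive towards the level's +x end, at most 13 mm. It floats to the higher end, 0.57 mm per milliradian of tilt, and settles in 1.5 s; a radian of the knob moves it about 3.2 mm. Bubble 11 mm long, 15 mm between the lines: it is between them within 2 mm of the middle.
- trimmer: Bystander: black beard trimmer lying on the counter, 150 x 36 x 33 mm.
- comb: Bystander: wooden comb lying on the counter, 170 x 32 x 6 mm.
- mirror: Bystander: round tortoiseshell mirror on a hinged stand, 174 mm wide, 195 mm tall.
- brush_holder: Bystander: green silicone brush holder with a shaving brush standing in it, 72 mm diameter, 148 mm tall.
- pomade: Bystander: low amber glass jar with a metal lid, 66 mm diameter, 45 mm tall.
- lotion: Bystander: glass bottle, 52 mm diameter, 140 mm tall.
- soap_bowl: Bystander: white ceramic shaving-soap bowl, 104 mm diameter, 46 mm tall.
Mind the look-alikes: they are no part of the job. Several things look just like the level: the one meant starts farthest to the robot's right.

How it is judged:
On the way, in this order (a step that is already met when the one before it is completed fails the run):
1. the level lies lengthwise on the shelf board, clear of the knob and let go (contact force between level and stand above 0.5 N and contact force between level and the fingers below 0.1 N and x of level in the frame of shelf_top between -0.075 and 0.066 m and y of level in the frame of shelf_top between -0.085 and 0.02 m and z of level in the frame of shelf_top between -0.004 and 0.004 m and angle between the x axis of level and the y axis of shelf_top, either way round below 0.15 rad and angle between level's own z axis and vertical below 0.06 rad), for 0.8 s.
2. the knob has been turned until the bubble rests between the lines, the level lying freely on the board (value of joint bubble between -0.002 and 0.002 m and contact force between level and stand above 0.5 N and contact force between level and the fingers below 0.1 N and z of level in the frame of shelf_top below 0.004 m and angle between the x axis of level and the y axis of shelf_top, either way round below 0.15 rad), for 0.4 s.
At the end, for the whole second after the job is handed in: The fingers press the level onto the board (4 to 35 N between them); it stands flat and lengthwise (within 8 degrees), clear of the knob; the bubble is between the lines (within 2 mm of the middle) and the board within 0.4 degrees of level along its length (contact force between level and the fingers above 3 N and contact force between level and stand between 4 and 35 N and value of joint bubble between -0.002 and 0.002 m and angle between shelf_top's own y axis and vertical between 1.5638 and 1.5778 rad and x of level in the frame of shelf_top between -0.075 and 0.066 m and y of level in the frame of shelf_top between -0.085 and 0.02 m and z of level in the frame of shelf_top between -0.004 and 0.004 m and angle between the x axis of level and the y axis of shelf_top, either way round below 0.15 rad and angle between level's own z axis and vertical below 0.06 rad and linear speed of level below 0.02 m/s); the arm keeps its last pose, push and grip.
It fails at once if another thing on the counter is shifted by more than 30 mm (distance of any of trimmer, comb, mirror, brush_holder, pomade, lotion, soap_bowl from where it was at the start of the episode above 0.03 m).
It also fails if it takes over 72 s, if anything falls off the work surface, if the arm or the gripper's body presses on something with over 40 N, if the wrist force passes 120 N, or if a joint passes its speed limit or range.

ROBOT

A 6-joint arm with a two-finger parallel gripper is mounted at the origin on the work surface. World frame = base frame: x ahead of the robot, y to its left, z up, the work surface at z = 0. Lengths are in m, angles in rad, forces in N, time in s.
With the tool pointing down it reaches from about 0.4 to 0.825 m from the base axis. Payload 7 kg.
Tool frame: the origin (TCP) lies at the very end of the fingers, on their centre line; the grasp point (between the pads) lies 19 mm behind it; z points along the fingers, x is the direction in which the jaws open and shut, and the axes are right-handed (so a half turn about z gives the same grasp; the last joint's range is limited). The gripper opens to 88 mm and grips with 3 to 60 N. Pads are 19 mm wide; open, the fingers measure 130 mm over their backs; the gripper's body (78 mm by 193 mm) begins 47 mm behind the grasp point.
Start: joints at [1.457, 0.359, 0.012, 0, -1.224, -0.288], TCP at [0.264, 0.621, 0.227] pointing down, gripper open.
Joint ranges: [-3.07, 3.07], [-1.43, 2.12], [-1.02, 1.25], [-3.03, 1.67], [-3.05, -0], [-3.03, 3.03]. Speed limits (rad/s): [2.39, 2.39, 3.01, 3.14, 3.14, 3.14].

INTERFACE

Orientations are given as [roll, pitch, yaw] about the fixed x, y, z axes, in that order (R = Rz(yaw) Ry(pitch) Rx(roll)).
In Python, from station import telemetry, grab_frame, arm, regions_of, pinpoint gives the robot as it stands. The module is installed in compiled form; this text tells all that it offers.
- The arm moves only by the shell command python3 -m inch 'ROWS' [FORCE]. ROWS is text: rows parted by semicolons, each of 7 numbers parted by spaces: the opening, from 0 (shut) to 1 (fully open), then the shift along the world's x, y, z in cm, then the turn, a rotation vector about the world's x, y, z in degrees. A call has 1 to 12 rows; each row is the pose to reach, as a shift and turn from the pose measured when the call began; what a row does not reach only later rows make up. A row lasts 1/8 s, in which the tool goes at most 62.5 mm and 10.7 degrees, less where a joint would pass 70% of its speed; a pose out of reach is approached as far as the arm can. A call with a gripper value outside its range is refused whole. The fingers move at their own pace and stop on an object; FORCE is the grip in N (left out, the last holds). Time passes only in rows, so rows that repeat a pose let the fingers close. It gives the time, the measured TCP pose, the force and the opening at its end, in the units of the state.
- telemetry.get_state(): the state, without advancing time (a new reading comes with each control period).
- grab_frame(name): name is "side" or "top"; returns a dict with "pixels" (384x512x3 uint8, red, green, blue), "fx", "fy", "cx", "cy" (pixels), "R" (3x3) and "t" (3): a world point X has camera coordinates R X + t. Camera axes: x right, y down, z forward; pixel columns grow to the right and rows downward; lengths in m; the calibration is good to about 2 mm. A picture is of the moment at which its call begins. There is no depth.
- arm.job_done(): hands the job in, once; it reports no verdict.
Trained networks look in the newest picture that a camera, given by its name, has taken for a name from the list of things; names that differ only in an ending like _2 or _b are one class to them, and where a whole thing is asked for, a point or a joint stands for the part that bears it (a point fixed in the world has none). Each returns a list of dicts, best first, with "p" (0 to 1); they miss things now and then, are a little off and sometimes report something else, mostly with a low value. They report only what shows in the picture. A call takes as long as a camera call. They do not tell look-alikes from the thing itself.
- regions_of(camera, name): "pixels" (384x512 bool, what is visible of it) and "bbox" ([left, top, right, bottom] in pixels, round what is visible of it).
- pinpoint(camera, name): "location" ([column, row] in pixels: a listed point, or the origin of a listed thing).
The state is a dict: "t": time; "q": joint angles; "qd": joint speeds; "joint_efforts": joint torques, N m; "eef_pos": TCP position; "ee_rot": TCP orientation; "force": force on the tool from outside, world axes, zero at the start; "moment": the same for the moment, N m; "width": finger opening in m.
Only numpy, scipy, OpenCV 4.12 (cv2) and the standard library are available. Lean on these libraries where they do the work, as an engineer would, in place of code of your own. Each camera call takes 0.05 s, during which the arm holds its last target. There are 200 camera calls.

## Working session

There is one attempt and no reset: what is moved stays moved. The work goes in short steps, Python scripts to look and compute and a shell command to move; the robot and the scene stay as the last step left them, time stands still between calls to the robot, and variables do not carry over. Pictures are saved under pics/ and viewed, about 8 in all and at most 12, crops included, and the job is handed in when it is done.

```bash
mkdir -p pics; cat > h.py <<'E'
import numpy as np, cv2
from station import telemetry, grab_frame, arm, regions_of, pinpoint
def save(f,name,box=None,s=1):
    im=f["pixels"][:,:,::-1]
    if box: l,t,r,b=box; im=im[t:b,l:r]
    cv2.imwrite("pics/"+name,cv2.resize(im,None,fx=s,fy=s,interpolation=cv2.INTER_CUBIC))
def ray(f,px):
    d=np.array([(px[0]-f["cx"])/f["fx"],(px[1]-f["cy"])/f["fy"],1.0])
    R=np.array(f["R"]);t=np.array(f["t"]); return -R.T@t, R.T@d
def at_z(f,px,z):
    o,d=ray(f,px); return o+d*(z-o[2])/d[2]
def proj(f,X):
    c=np.array(f["R"])@np.array(X)+np.array(f["t"]); return np.array([f["fx"]*c[0]/c[2]+f["cx"],f["fy"]*c[1]/c[2]+f["cy"]])
def tri(f1,p1,f2,p2):
    o1,d1=ray(f1,p1);o2,d2=ray(f2,p2);A=np.c_[d1,-d2]
    s=np.linalg.lstsq(A,o2-o1,rcond=None)[0]; a=o1+s[0]*d1;b=o2+s[1]*d2
    return (a+b)/2,np.linalg.norm(a-b)
E
python3 - <<'E'
from h import *
np.set_printoptions(precision=3,suppress=True)
T=grab_frame("top");S=grab_frame("side")
im=np.vstack([T["pixels"],S["pixels"]])[:,:,::-1]
cv2.imwrite("pics/a.png",cv2.resize(im,(400,600)));save(T,"top.png",None,1.5);save(S,"side.png",None,1.5)
for n in ["level","level_top","level_spot","shelf_top","knob_axis","stand","bubble"]:
  for c,f in(("top",T),("side",S)):
    z={"level":0,"level_top":.028,"level_spot":.072,"shelf_top":.072,"knob_axis":.11}.get(n,0)
    for r in pinpoint(c,n)[:6]: print(n,c,round(r["p"],2),np.array(r["location"]),at_z(f,r["location"],z))
print(telemetry.get_state())
E
```

```text
level top 0.63 [303.1 244. ] [ 0.41  -0.109  0.   ]
level top 0.59 [357.9 211.6] [ 0.526 -0.306  0.   ]
level top 0.55 [242.  244.7] [0.406 0.107 0.   ]
level side 0.74 [322.  298.8] [ 0.53  -0.306  0.   ]
level side 0.67 [206.9 204.2] [0.409 0.121 0.   ]
level side 0.61 [239.8 259.4] [ 0.408 -0.11   0.   ]
level_top top 0.78 [362.5 208.8] [ 0.533 -0.316  0.028]
level_top top 0.56 [302.9 246.9] [ 0.398 -0.105  0.028]
level_top top 0.49 [240.6 246.9] [0.397 0.11  0.028]
level_top top 0.19 [258.7 185.6] [0.613 0.049 0.028]
level_top side 0.95 [235.8 251.6] [ 0.4   -0.106  0.028]
level_top side 0.58 [205.  195.2] [0.408 0.128 0.028]
level_top side 0.56 [323.3 291. ] [ 0.531 -0.306  0.028]
level_spot top 0.98 [258.8 187.8] [0.597 0.049 0.072]
level_spot side 0.73 [283.  179.1] [0.612 0.047 0.072]
level_spot side 0.45 [194.6 143.3] [0.451 0.321 0.072]
level_spot side 0.41 [335.4 177.3] [ 0.747 -0.011  0.072]
shelf_top top 0.69 [243.7 188.4] [0.595 0.1   0.072]
shelf_top top 0.21 [143.2 169.4] [0.659 0.449 0.072]
shelf_top side 0.78 [273.2 169.3] [0.608 0.099 0.072]
knob_axis top 0.95 [209.6 185.1] [0.598 0.213 0.11 ]
knob_axis side 0.9 [253.9 144.6] [0.588 0.185 0.11 ]
stand top 0.84 [244.3 191.8] [0.596 0.101 0.   ]
stand top 0.56 [376. 159.] [ 0.72  -0.379  0.   ]
stand side 0.68 [269.4 187. ] [0.601 0.11  0.   ]Traceback (most recent call last):
  File "<stdin>", line 9, in <module>
ValueError: it knows: brush_holder, comb, knob_axis, level, level_spot, level_top, lotion, mirror, pomade, shelf_top, soap_bowl, stand, trimmer
```

View pics/top.png

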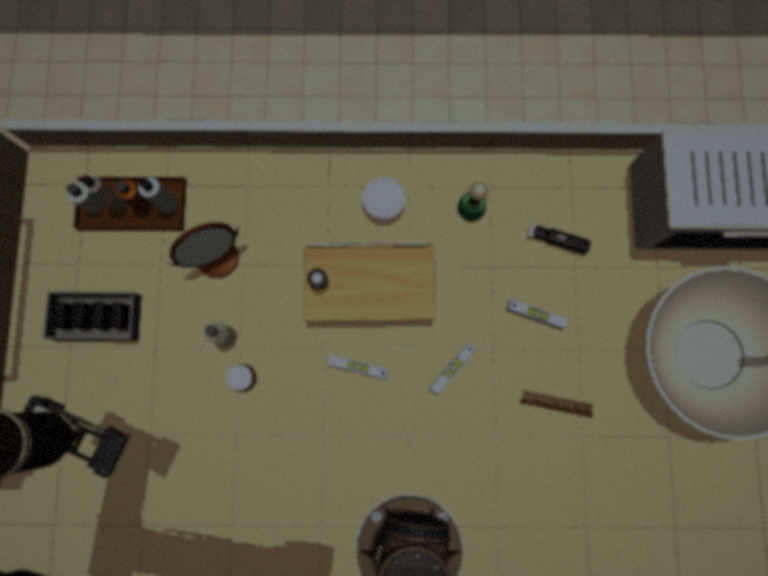

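View pics/side.png

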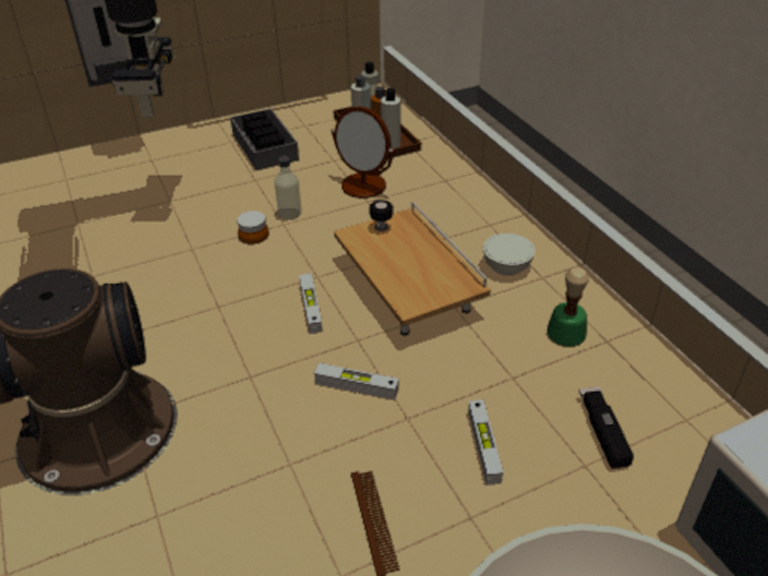

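Pictures 1 and 2 show three look-alike levels in the top view, at (303,245), (242,245) and (358,210) in original pixels. The one farthest to the robot's right is (358,210), which is (323,291) in the side view, at about (0.53, -0.306). Next I'll measure it and check it in a crop.

```bash
python3 - <<'E'
from h import *
np.set_printoptions(precision=3,suppress=True)
T=grab_frame("top");S=grab_frame("side")
A=cv2.resize(T["pixels"][190:235,325:395,::-1],(560,360),interpolation=cv2.INTER_CUBIC)
B=cv2.resize(S["pixels"][255:330,300:350,::-1],(240,360),interpolation=cv2.INTER_CUBIC)
cv2.imwrite("pics/crop.png",np.hstack([A,B]))
for c,f in(("top",T),("side",S)):
  for r in regions_of(c,"level"):
    m=np.array(r["pixels"]);ys,xs=np.nonzero(m)
    # region -> world at mid-height plane, PCA
    P=np.array([at_z(f,(x,y),.02)[:2] for x,y in zip(xs,ys)])
    (cx,cy),(w,h),a=cv2.minAreaRect(P.astype(np.float32)*1000)
    u=np.linalg.eigh(np.cov(P.T))[1][:,1]
    print(c,round(r["p"],2),r["bbox"],P.mean(0),"rect",cx,cy,w,h,"axis deg",np.degrees(np.arctan2(u[1],u[0]))%180)
  r=regions_of(c,"stand")[0]; print("stand",c,r["bbox"],[cv2.minAreaRect(np.array([at_z(f,(x,y),.072)[:2]*1000 for y,x in np.argwhere(r["pixels"])],np.float32))])
s=telemetry.get_state(); print({k:s[k] for k in("t","eef_pos","ee_rot","width","force")})
k,e=tri(T,(209.6,185.1),S,(253.9,144.6));print("knob",k,e)
k,e=tri(T,(243.7,188.4),S,(273.2,169.3));print("shelf",k,e)
k,e=tri(T,(362.5,208.8),S,(323.3,291));print("leveltop",k,e)
E
```

```text
top 0.81 [340.6, 201.0, 376.9, 218.9] [ 0.531 -0.298] rect 530.5234985351562 -298.30328369140625 140.26927185058594 29.312273025512695 axis deg 70.68962684460004
top 0.61 [218.5, 238.4, 260.0, 249.6] [0.406 0.123] rect 405.5625305175781 121.14020538330078 138.5752716064453 24.318862915039062 axis deg 76.74155717959275
top 0.51 [286.2, 229.4, 313.9, 263.0] [ 0.404 -0.101] rect 403.9767150878906 -99.51834106445312 27.9542293548584 141.51409912109375 axis deg 138.8400104500949Traceback (most recent call last):
  File "<stdin>", line 15, in <module>
IndexError: list index out of range
```

View pics/crop.png

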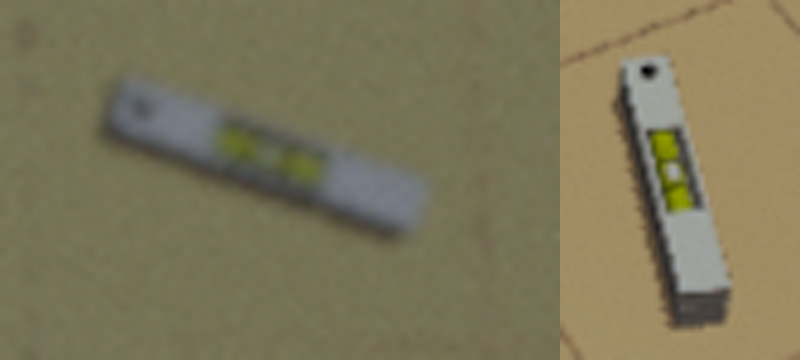

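Picture 3 confirms it: bare aluminium level, hole at the end towards +y, vial in the middle. Its centre is about (0.531, -0.299), with its axis at 70.7° and +x towards the robot's left. Now the shelf outline and the arm state.

```bash
python3 - <<'E'
from h import *
np.set_printoptions(precision=3,suppress=True)
T=grab_frame("top");S=grab_frame("side")
for c,f in(("top",T),("side",S)):
  for n in("stand","level"):
   for r in regions_of(c,n)[:3]:
    z=.072 if n=="stand" else .02
    q=cv2.minAreaRect(np.array([at_z(f,(x,y),z)[:2]*1000 for y,x in np.argwhere(r["pixels"])],np.float32))
    print(n,c,round(r["p"],2),r["bbox"],q)
s=telemetry.get_state(); print({k:np.array(s[k]) for k in("t","eef_pos","ee_rot","width","force","q")})
k,e=tri(T,(209.6,185.1),S,(253.9,144.6));print("knob",k,e)
k,e=tri(T,(243.7,188.4),S,(273.2,169.3));print("shelf",k,e)
for n in("mirror","lotion","brush_holder","soap_bowl","pomade"):
  for r in pinpoint("top",n)[:1]: print(n,at_z(T,r["location"],0))
E
```

```text
stand top 0.93 [200.6, 163.0, 291.5, 214.5] ((597.0781860351562, 94.52265930175781), (181.6925506591797, 299.4364929199219), 0.3670889437198639)
level top 0.69 [201.5, 161.3, 289.3, 215.2] ((605.3856201171875, 96.412109375), (189.4576873779297, 308.8421630859375), 1.5690356492996216)
level top 0.68 [219.0, 236.5, 260.0, 250.0] ((405.7723083496094, 121.96485137939453), (136.8734130859375, 25.978439331054688), 76.39849853515625)
level top 0.64 [340.1, 202.3, 378.2, 217.7] ((530.594482421875, -299.5005798339844), (138.06338500976562, 23.996234893798828), 70.27222442626953)
stand side 0.59 [223.4, 131.5, 328.0, 221.5] ((598.7819213867188, 98.9993667602539), (386.5899658203125, 199.61380004882812), 89.5169448852539)
level side 0.95 [313.5, 267.9, 335.4, 324.9] ((531.978759765625, -305.00750732421875), (160.6086883544922, 31.57636833190918), 70.29847717285156)
level side 0.67 [212.6, 242.9, 268.9, 266.7] ((405.02642822265625, -106.99478912353516), (47.86447525024414, 144.40989685058594), 47.514530181884766)
level side 0.67 [234.2, 316.1, 264.1, 384.0] ((321.0748291015625, -355.55584716796875), (164.82972717285156, 31.053855895996094), 78.16584014892578)
{'t': array(1.2), 'eef_pos': array([0.264, 0.621, 0.227]), 'ee_rot': array([-3.142,  0.   , -1.973]), 'width': array(0.087), 'force': array([ 0.387,  0.588, -0.179]), 'q': array([ 1.457,  0.359,  0.012,  0.   , -1.224, -0.288])}
knob [0.602 0.216 0.086] 0.0006764976126616689
shelf [0.6   0.098 0.073] 0.012439317716825635
mirror [0.67  0.468 0.   ]
lotion [0.461 0.43  0.   ]
brush_holder [ 0.79  -0.152  0.   ]
pomade [0.377 0.38  0.   ]
```

Plan: go above the level, turning by −86.5° (jaws across it).

```bash
R="26.7 -92.0 0 0 0 -86.5"; python3 -m inch '1 26.7 -92 0 0 0 -86.5;1 26.7 -92 0 0 0 -86.5;1 26.7 -92 0 0 0 -86.5;1 26.7 -92 0 0 0 -86.5;1 26.7 -92 0 0 0 -86.5;1 26.7 -92 0 0 0 -86.5;1 26.7 -92 0 0 0 -86.5;1 26.7 -92 0 0 0 -86.5;1 26.7 -92 0 0 0 -86.5;1 26.7 -92 0 0 0 -86.5;1 26.7 -92 0 0 0 -86.5;1 26.7 -92 0 0 0 -86.5'
```

```text
t: 2.95
eef_pos: [0.4735, -0.1012, 0.2272]
ee_rot: [3.141, 0.001, 2.801]
force: [2.0, 1.0, 0.4]
width: 0.0874
```

```bash
python3 -m inch '1 5.7 -19.9 0 0 0 0;1 5.7 -19.9 -3 0 0 0;1 5.7 -19.9 -8 0 0 0;1 5.7 -19.9 -15 0 0 0;1 5.7 -19.9 -15 0 0 0;1 5.7 -19.9 -15 0 0 0;1 5.7 -19.9 -15 0 0 0'; python3 - <<'E'
from h import *
T=grab_frame("top");S=grab_frame("side")
A=cv2.resize(T["pixels"][180:240,320:400,::-1],(480,360),interpolation=cv2.INTER_CUBIC)
B=cv2.resize(S["pixels"][230:340,280:360,::-1],(262,360),interpolation=cv2.INTER_CUBIC)
cv2.imwrite("pics/pre.png",np.hstack([A,B])); s=telemetry.get_state();print(s["eef_pos"],proj(S,s["eef_pos"]),proj(S,(.531,-.3,.028)))
E
```

```text
t: 3.82
eef_pos: [0.5312, -0.3003, 0.0785]
ee_rot: [3.141, 0.003, 2.802]
force: [0.6, 0.5, 1.9]
width: 0.0876
[ 0.53181018 -0.29997677  0.07944942] [323.834041   274.13766542] [321.93485983 289.02537576]
```

View pics/pre.png

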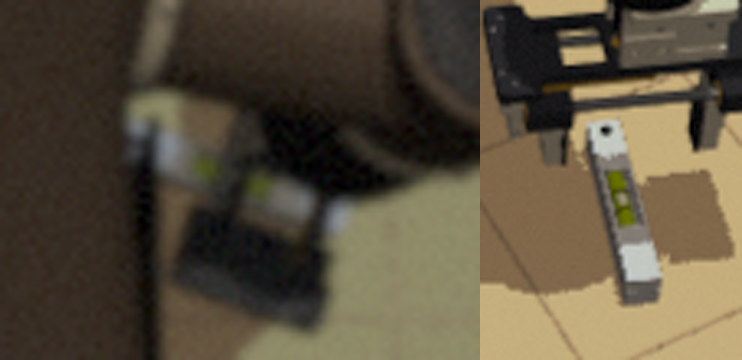

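Picture 4: the fingers straddle the level, centred well enough. Go down, grip, and lift a little.

```bash
python3 -m inch '1 0 0 -5 0 0 0;1 0 0 -7.1 0 0 0;1 0 0 -7.1 0 0 0;1 0 0 -7.1 0 0 0;0 0 0 -7.1 0 0 0;0 0 0 -7.1 0 0 0;0 0 0 -7.1 0 0 0;0 0 0 -7.1 0 0 0;0 0 0 -7.1 0 0 0;0 0 0 -7.1 0 0 0;0 0 0 -7.1 0 0 0' 25; python3 -m inch '0 0 0 4 0 0 0;0 0 0 10 0 0 0;0 0 0 15 0 0 0;0 0 0 15 0 0 0'
```

```text
t: 5.3
eef_pos: [0.532, -0.3, 0.0085]
ee_rot: [3.141, 0.005, 2.802]
force: [0.7, 0.8, -0.4]
width: 0.0244
t: 5.8
eef_pos: [0.5343, -0.3008, 0.1632]
ee_rot: [3.14, 0.013, 2.803]
force: [0.3, -0.8, -2.0]
width: 0.0242
```

```bash
python3 -m inch '0 5.4 34.7 0 0 0 19.5;0 5.4 34.7 0 0 0 19.5;0 5.4 34.7 0 0 0 19.5;0 5.4 34.7 0 0 0 19.5;0 5.4 34.7 0 0 0 19.5;0 5.4 34.7 -1 0 0 19.5;0 5.4 34.7 -3 0 0 19.5;0 5.4 34.7 -6 0 0 19.5;0 5.4 34.7 -6 0 0 19.5;0 5.4 34.7 -6 0 0 19.5'; python3 - <<'E'
from h import *
T=grab_frame("top");S=grab_frame("side")
B=S["pixels"][110:250,190:350,::-1]
cv2.imwrite("pics/place.png",cv2.resize(B,None,fx=4,fy=4,interpolation=cv2.INTER_CUBIC)); s=telemetry.get_state();print(s["eef_pos"],s["ee_rot"],s["force"],s["q"])
E
```

```text
t: 7.05
eef_pos: [0.5886, 0.046, 0.1035]
ee_rot: [3.141, 0.013, -3.14]
force: [0.3, 0.4, -0.4]
width: 0.0236
[0.58906808 0.046187   0.10432724] [ 3.13999207  0.01490884 -3.14028858] [ 4.46350752e-01  1.32201108e-03 -2.49257607e+00] [ 0.4118666   0.31997559 -0.35145499  0.00579195 -0.88506516 -0.41418624]
```

View pics/place.png

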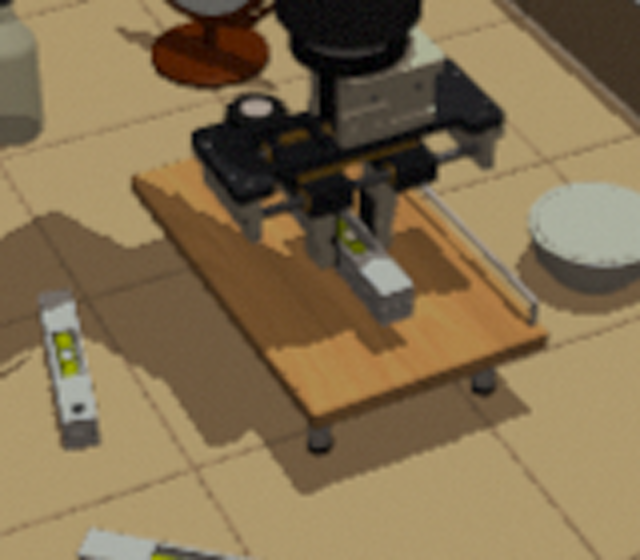

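Picture 5: the level hangs over the board lengthwise, clear of knob and rail. Lowering to contact.

```bash
python3 -m inch '0 -0.1 0 -1.2 0 0.8 0;0 -0.1 0 -2 0 0.8 0;0 -0.1 0 -2.3 0 0.8 0;0 -0.1 0 -2.4 0 0.8 0;0 -0.1 0 -2.4 0 0.8 0'
```

```text
t: 7.78
eef_pos: [0.588, 0.0461, 0.0804]
ee_rot: [3.14, 0.001, -3.14]
force: [0.2, -0.5, -0.8]
width: 0.0238
```

```bash
python3 -m inch '0 0 0 -0.1 0 0 0;0 0 0 -0.2 0 0 0;0 0 0 -0.2 0 0 0'
```

```text
t: 8.15
eef_pos: [0.5884, 0.0463, 0.0797]
ee_rot: [3.14, 0.002, -3.14]
force: [-4.7, 0.9, 8.2]
width: 0.024
```

Contact (8 N). Release and rise.

```bash
python3 -m inch '0 0 0 0.1 0 0 0;0.6 0 0 0.1 0 0 0;0.6 0 0 0.1 0 0 0;0.6 0 0 0.1 0 0 0;0.6 0 0 0.1 0 0 0;0.6 0 0 4 0 0 0;0.6 0 0 9 0 0 0;0.6 0 0 9 0 0 0;0.6 0 0 9 0 0 0'; python3 - <<'E'
from h import *
T=grab_frame("top");S=grab_frame("side")
B=S["pixels"][110:250,190:350,::-1]
cv2.imwrite("pics/placed.png",cv2.resize(B,None,fx=4,fy=4,interpolation=cv2.INTER_CUBIC)); s=telemetry.get_state();print(s["eef_pos"],s["ee_rot"],s["force"],s["q"],s["width"])
for r in pinpoint("side","level_top"): print(r["p"],r["location"],at_z(S,r["location"],.099))
for n in("knob_axis",):
  for r in pinpoint("side",n): print(n,r["p"],r["location"],at_z(S,r["location"],.110))
E
```

```text
t: 9.28
eef_pos: [0.5881, 0.0464, 0.1696]
ee_rot: [3.139, 0.002, -3.14]
force: [-1.3, -0.0, -0.5]
width: 0.0526
[0.58761845 0.0461121  0.16856091] [ 3.14039392e+00  2.49595633e-04 -3.13992670e+00] [ 0.79418802  0.27576894 -0.53483374] [ 0.40906951  0.26311578 -0.26322913 -0.00115901 -1.04374756 -0.40682079] 0.05248102206713877
0.95 [277.4, 176.4] [0.58761889 0.03487347 0.099     ]
0.85 [204.9, 196.9] [0.38097972 0.04255505 0.099     ]
0.72 [234.4, 250.6] [ 0.3746867  -0.16336623  0.099     ]
knob_axis 0.67 [249.9, 143.1] [0.58060896 0.19696929 0.11      ]
```

View pics/placed.png

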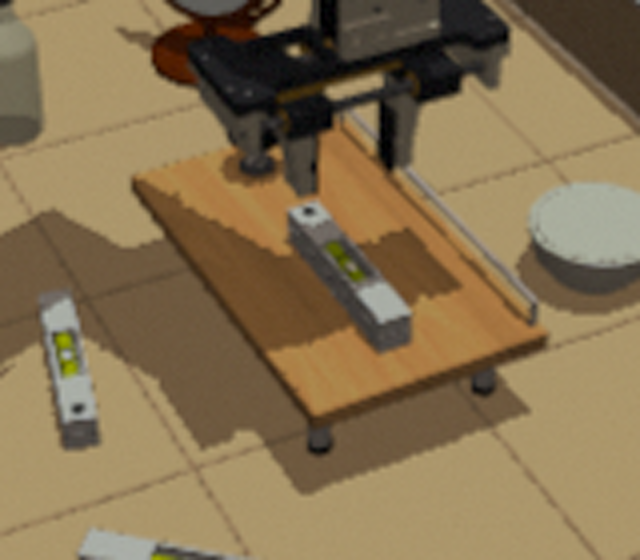

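Picture 6: the level lies lengthwise on the board, let go, hole end to the knob, bubble towards the low-numbered end. Next: measure the bubble and locate the knob from the first, unobstructed pictures.

```bash
cat > bub.py <<'E'
from h import *
from scipy.ndimage import map_coordinates
ss=np.arange(-44,45,2.)
def prof(f,c,z,ang=np.pi/2):
    """chroma profile along the level (g-b) and brightness b, s in mm to +x end"""
    P=f["pixels"].astype(float); d=np.array([np.cos(ang),np.sin(ang)]); n=np.array([-d[1],d[0]])
    out=[]
    for s in ss:
        v=[]
        for w in(-.0025,0,.0025):
            q=proj(f,[*(np.array(c)+d*s/1e3+n*w),z]); v.append([map_coordinates(P[:,:,k],[[q[1]],[q[0]]],order=3)[0] for k in range(3)])
        out.append(np.mean(v,0))
    return np.array(out)
E
python3 - <<'E'
from bub import *
np.set_printoptions(precision=3,suppress=True,linewidth=200)
T=grab_frame("top");S=grab_frame("side")
for nm,f,r0 in(("top",T,(190,165,240,205)),("side",S,(235,130,275,155))):
    im=cv2.imread(f"pics/{nm}.png");im=cv2.resize(im,(512,384),interpolation=cv2.INTER_AREA)
    l,t,r,b=r0; g=im[t:b,l:r].max(2); m=(g<(60 if nm=="side" else 70)).astype(np.uint8)
    n,lab,st,ce=cv2.connectedComponentsWithStats(m)
    for i in range(1,n):
        if st[i,4]>12: print(nm,st[i],ce[i]+[l,t],at_z(f,ce[i]+[l,t],.11),at_z(f,ce[i]+[l,t],.118))
for c in((.588,.046),(.588,.040)):
    p=prof(S,c,.097); print(c); print(np.c_[ss,p,p[:,1]-p[:,2]].astype(int).T)
E
```

```text
top [ 15  14  14  15 105] [211.495 186.619] [0.593 0.207 0.11 ] [0.592 0.206 0.118]
side [ 12   4  15  20 179] [253.804 143.134] [0.591 0.192 0.11 ] [0.586 0.181 0.118]
(0.588, 0.046)
[[-44 -42 -40 -38 -36 -34 -32 -30 -28 -26 -24 -22 -20 -18 -16 -14 -12 -10  -8  -6  -4  -2   0   2   4   6   8  10  12  14  16  18  20  22  24  26  28  30  32  34  36  38  40  42  44]
 [168 168 169 171 170 159 140 125 115 108 100  91  85  81  84  96 108 114 116 111 101  90  82  71  64  66  75  82  85  87  87  86  82  81  89  99 108 112 112 112 112 112 110 114 129]
 [172 172 173 175 174 161 138 120 109 104 100  95  92  89  91  98 104 108 109 107 100  94  88  77  69  71  81  89  92  93  94  92  86  81  85  93 100 104 105 104 105 105 103 109 127]
 [164 164 165 167 167 154 132 113  98  81  60  33   6  -5   5  39  72  86  86  76  56  31  11   3   3   4   3   0   1   4   4   8  23  47  70  85  94  97  98  98  99  99  96 102 120]
 [  8   8   8   7   7   6   6   7  11  22  40  62  85  95  85  59  32  21  23  30  43  63  76  74  65  67  77  88  90  89  90  84  62  34  14   7   6   6   6   6   5   5   6   7   7]]

[... 229 characters left out ...]
0 159 140 125 115 108 100  91  85  81  84  96 108 114 116 111 101  90  82  71  64  66  75  82  85  87  87  86  82  81  89  99 108 112 112 112 112 112]
 [174 174 173 172 172 173 175 174 161 138 120 109 104 100  95  92  89  91  98 104 108 109 107 100  94  88  77  69  71  81  89  92  93  94  92  86  81  85  93 100 104 105 104 105 105]
 [165 166 165 164 164 165 167 167 154 132 113  98  81  60  33   6  -5   5  39  72  86  86  76  56  31  11   3   3   4   3   0   1   4   4   8  23  47  70  85  94  97  98  98  99  99]
 [  8   7   7   8   8   8   7   7   6   6   7  11  22  40  62  85  95  85  59  32  21  23  30  43  63  76  74  65  67  77  88  90  89  90  84  62  34  14   7   6   6   6   6   5   5]]
```

The bubble reads about −5.5 mm (line seen at s≈+4.5, bubble at −8.4), so roughly 1.7 rad clockwise. Over the knob now.

```bash
python3 -m inch '1 0.9 5 0 0 0 0;1 0.9 11 0 0 0 0;1 0.9 16.4 0 0 0 0;1 0.9 16.4 0 0 0 0;1 0.9 16.4 -2 0 0 0;1 0.9 16.4 -2.5 0 0 0'; python3 - <<'E'
from bub import *
T=grab_frame("top");S=grab_frame("side")
A=cv2.resize(T["pixels"][150:230,190:290,::-1],(400,320),interpolation=cv2.INTER_CUBIC)
B=cv2.resize(S["pixels"][100:200,210:310,::-1],(400,400),interpolation=cv2.INTER_CUBIC)
cv2.imwrite("pics/knob.png",np.vstack([B,A])); s=telemetry.get_state(); print(s["q"],s["eef_pos"])
E
```

```text
t: 10.32
eef_pos: [0.5961, 0.2093, 0.1422]
ee_rot: [-3.141, -0.002, -3.14]
force: [-0.0, -0.6, 0.6]
width: 0.0877
[ 6.45288707e-01  3.52351209e-01 -1.97400870e-01 -5.52632813e-04
 -1.02167094e+00 -6.43763666e-01] [0.59669072 0.20933775 0.14308897]
```

View pics/knob.png

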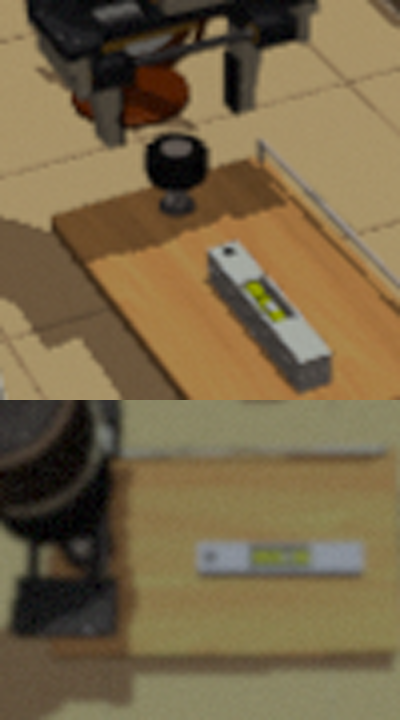

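```bash
python3 - <<'E'
from bub import *
S=grab_frame("side")
for X in((.597,.21,.122),(.597,.21,.098),(.598,.2,.122),(.588,.046,.1)): print(X,proj(S,X))
print(at_z(S,(254.2,136.8),.122))
E
```

```text
(0.597, 0.21, 0.122) [253.01683662 136.04502927]
(0.597, 0.21, 0.098) [253.15912002 142.77422925]
(0.598, 0.2, 0.122) [254.77714678 137.6795333 ]
(0.588, 0.046, 0.1) [275.6602871  173.79413052]
[0.59843505 0.20488814 0.122     ]
```

Picture 7: the knob sits between the fingers, centred at about (0.598, 0.208). Descend and grip.

```bash
python3 -m inch '1 0.1 -0.1 -3 0 0 0;1 0.1 -0.1 -4.9 0 0 0;1 0.1 -0.1 -4.9 0 0 0;0 0.1 -0.1 -4.9 0 0 0;0 0.1 -0.1 -4.9 0 0 0;0 0.1 -0.1 -4.9 0 0 0;0 0.1 -0.1 -4.9 0 0 0;0 0.1 -0.1 -4.9 0 0 0;0 0.1 -0.1 -4.9 0 0 0' 20
```

```text
t: 11.6
eef_pos: [0.5961, 0.2083, 0.0948]
ee_rot: [-3.141, -0.003, -3.141]
force: [-8.5, 1.3, 6.1]
width: 0.0443
```

```bash
python3 -m inch '0 -0.1 0 0 0 0 -8;0 -0.1 0 0 0 0 -17;0 -0.1 0 0 0 0 -26;0 -0.1 0 0 0 0 -35;0 -0.1 0 0 0 0 -44;0 -0.1 0 0 0 0 -53;0 -0.1 0 0 0 0 -62;0 -0.1 0 0 0 0 -71;0 -0.1 0 0 0 0 -80;0 -0.1 0 0 0 0 -80;0 -0.1 0 0 0 0 -80;0 -0.1 0 0 0 0 -80'; cat > meas.py <<'E'
from bub import *
np.set_printoptions(precision=3,suppress=True,linewidth=200)
S=grab_frame("side")
p=prof(S,(.588,.046),.097); print(np.c_[ss,p.max(1),p[:,2],p[:,1]-p[:,2]].astype(int).T[:,6:-4])
# bubble = crossing midpoint of blue at 43 within window
b=p[:,2]; x=np.linspace(-18,14,641); y=np.interp(x,ss,b); w=np.clip(y-15,0,None); k=y>43
print("bubble s",x[k].min(),x[k].max(),x[k].mean(),"centroid",(w*x).sum()/w.sum())
s=telemetry.get_state();print(s["t"],s["eef_pos"],s["ee_rot"],s["q"],s["force"],s["moment"])
E
python3 meas.py
```

```text
t: 13.1
eef_pos: [0.596, 0.2084, 0.0949]
ee_rot: [3.14, -0.003, 1.751]
force: [6.0, -0.4, -3.2]
width: 0.0446
[[-32 -30 -28 -26 -24 -22 -20 -18 -16 -14 -12 -10  -8  -6  -4  -2   0   2   4   6   8  10  12  14  16  18  20  22  24  26  28  30  32  34  36]
 [169 171 166 157 149 145 146 146 139 124 114 121 136 146 149 149 141 124 112 116 131 142 147 149 150 143 123 107 115 137 158 167 170 170 169]
 [163 162 149 120  76  29   0   0   7   4  11  49  97 123 123 104  76  46  19   4   2   1   3   3   0   1  14  47  92 129 151 160 163 162 161]
 [  6   8  16  37  72 116 146 146 132 120 103  71  38  22  25  44  65  78  92 112 129 140 144 146 150 141 108  60  22   8   6   7   7   7   7]]
bubble s -10.3 2.25 -4.0249999999999995 centroid -4.200061569695778
13.15 [0.596 0.208 0.095] [ 3.14  -0.003  1.751] [ 0.644  0.396 -0.254 -0.003 -0.919 -2.033] [ 5.79  -2.439 -4.117] [-0.252 -2.042 -0.108]
```

Lines at s≈−11.8 and +4.4 (centre −3.7), bubble at about −4.1: nearly centred. A touch more, then settle and release.

```bash
python3 -m inch '0 0 0 0 0 0 -6;0 0 0 0 0 0 -6;0 0 0 0 0 0 -6;0 0 0 0 0 0 -6;0 0 0 0 0 0 -6;0 0 0 0 0 0 -6;0 0 0 0 0 0 -6;0 0 0 0 0 0 -6;0 0 0 0 0 0 -6;0 0 0 0 0 0 -6;0 0 0 0 0 0 -6;0 0 0 0 0 0 -6';python3 meas.py; python3 -m inch '0.8 0 0 0 0 0 0;0.8 0 0 0 0 0 0;0.8 0 0 0 0 0 0;0.8 0 0 0 0 0 0;0.8 0 0 3 0 0 0;0.8 0 0 8 0 0 0;0.8 0 0 10 0 0 0;0.8 0 0 10 0 0 0;0.8 0 0 10 0 0 0;0.8 0 0 10 0 0 0'; python3 meas.py
```

```text
t: 14.65
eef_pos: [0.5961, 0.2084, 0.0949]
ee_rot: [3.14, -0.003, 1.646]
force: [3.4, -1.5, -2.3]
width: 0.0444
[[-32 -30 -28 -26 -24 -22 -20 -18 -16 -14 -12 -10  -8  -6  -4  -2   0   2   4   6   8  10  12  14  16  18  20  22  24  26  28  30  32  34  36]
 [169 170 165 156 149 146 146 145 138 127 122 128 139 147 151 151 142 123 111 117 132 141 143 144 148 142 122 107 114 134 154 164 168 169 169]
 [163 162 148 118  77  31   1   0   7   0   4  42  94 124 128 116  93  61  26   6   1   0   0   2   0   1  15  47  91 126 148 158 161 161 161]
 [  6   8  17  37  72 114 144 144 131 126 118  86  45  22  23  35  48  62  85 111 131 142 142 142 147 141 107  59  22   8   5   6   7   7   7]]
bubble s -9.95 3.0 -3.4749999999999996 centroid -3.665784090958034
14.7 [0.596 0.208 0.095] [ 3.14  -0.003  1.646] [ 0.644  0.396 -0.254 -0.002 -0.918 -2.138] [ 3.516 -1.557 -3.304] [-0.268 -1.449  0.085]
t: 15.95
eef_pos: [0.5955, 0.2081, 0.1936]
ee_rot: [-3.141, -0.002, 1.646]
force: [-0.4, -0.2, 0.7]
width: 0.0703
[[-32 -30 -28 -26 -24 -22 -20 -18 -16 -14 -12 -10  -8  -6  -4  -2   0   2   4   6   8  10  12  14  16  18  20  22  24  26  28  30  32  34  36]
 [167 168 163 154 146 143 144 143 136 126 121 126 137 144 148 149 140 122 110 115 131 140 140 142 145 139 120 106 113 133 151 161 165 166 166]
 [161 160 146 116  75  29   0  -1   6   0   0  37  91 122 125 114  92  60  26   5   2   2   3   2   0   1  14  46  90 124 145 155 158 159 159]
 [  5   8  17  37  71 114 144 144 129 125 120  89  45  22  23  35  48  62  84 110 129 137 137 139 145 138 106  60  23   8   6   6   6   6   7]]
bubble s -9.75 3.0 -3.374999999999999 centroid -3.5897677955712486
16.0 [0.596 0.208 0.194] [-3.141 -0.002  1.646] [ 0.644  0.309 -0.137 -0.002 -1.124 -2.138] [0.628 0.586 0.236] [ 0.019 -0.166  0.01 ]
```

The bubble reads 0 to +0.3 mm, with the level lying free. The jaws now lie along the level, so the two fingertips at 70 mm opening can press both shoulders. Moving over it.

```bash
python3 -m inch '0.8 -0.8 -5.5 0 0 0 -4;0.8 -0.8 -11 0 0 0 -4;0.8 -0.8 -16.5 0 0 0 -4;0.8 -0.8 -16.5 -2 0 0 -4;0.8 -0.8 -16.5 -6 0 0 -4;0.8 -0.8 -16.5 -8 0 0 -4;0.8 -0.8 -16.5 -8.6 0 0 -4;0.8 -0.8 -16.5 -8.6 0 0 -4;0.8 -0.8 -16.5 -8.6 0 0 -4';python3 - <<'E'
from bub import *
S=grab_frame("side")
cv2.imwrite("pics/press0.png",cv2.resize(S["pixels"][110:230,220:340,::-1],(600,600),interpolation=cv2.INTER_CUBIC)); s=telemetry.get_state(); print(s["q"],s["eef_pos"],s["ee_rot"],s["force"])
E
```

```text
t: 17.12
eef_pos: [0.5882, 0.0434, 0.1086]
ee_rot: [3.141, -0.003, 1.576]
force: [-0.5, -0.1, 0.1]
width: 0.07
[ 0.40345353  0.32122199 -0.3339897  -0.00257559 -0.91343733 -1.96717174] [0.58824132 0.0433975  0.10871326] [ 3.14040177e+00 -2.71230375e-03  1.57630448e+00] [-0.22561408 -0.78223331 -0.10582776]
```

View pics/press0.png

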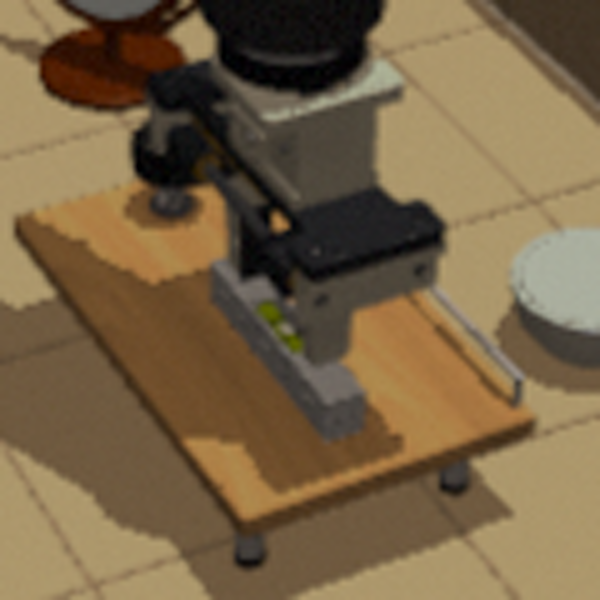

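Picture 8: both fingertips are over the shoulders, the vial (about (280,325) in the crop) is still visible between them, and the body is clear of the knob. Pressing in small steps.

```bash
python3 -m inch '0.8 0 0 -0.5 0 0 0;0.8 0 0 -0.8 0 0 0;0.8 0 0 -0.95 0 0 0;0.8 0 0 -1 0 0 0;0.8 0 0 -1 0 0 0'
```

```text
t: 17.8
eef_pos: [0.5884, 0.0434, 0.1003]
ee_rot: [3.139, -0.002, 1.577]
force: [-5.7, 1.5, 11.8]
width: 0.0701
```

```bash
python3 -m inch '0.8 0 0 -0.17 0 0 0;0.8 0 0 -0.17 0 0 0;0.8 0 0 -0.17 0 0 0;0.8 0 0 -0.17 0 0 0;0.8 0 0 -0.17 0 0 0;0.8 0 0 -0.17 0 0 0;0.8 0 0 -0.17 0 0 0;0.8 0 0 -0.17 0 0 0;0.8 0 0 -0.17 0 0 0;0.8 0 0 -0.17 0 0 0;0.8 0 0 -0.17 0 0 0;0.8 0 0 -0.17 0 0 0'; python3 meas.py;python3 - <<'E'
from bub import *
S=grab_frame("side")
cv2.imwrite("pics/press1.png",cv2.resize(S["pixels"][150:200,250:310,::-1],(720,600),interpolation=cv2.INTER_CUBIC))
E
```

```text
t: 19.3
eef_pos: [0.5884, 0.0434, 0.1002]
ee_rot: [3.139, -0.002, 1.577]
force: [-5.6, 1.8, 13.3]
width: 0.0699
[[-32 -30 -28 -26 -24 -22 -20 -18 -16 -14 -12 -10  -8  -6  -4  -2   0   2   4   6   8  10  12  14  16  18  20  22  24  26  28  30  32  34  36]
 [ 73  77  81  83  82  82  83  87  87  82  82  93 107 115 117 114 103  85  73  74  83  91  94  95  95  94  87  82  89 100 108 107  96  77  53]
 [ 58  62  64  60  47  25   7   4   7   5   8  30  62  80  81  73  60  42  23   8   2   0   2   1   0   6  24  48  70  86  94  95  85  67  46]
 [  8   7  11  19  35  56  76  83  80  76  74  63  42  29  30  36  40  42  50  65  80  90  92  94  96  87  63  34  15   8   6   5   5   4   3]]
bubble s -9.2 1.9000000000000021 -3.65 centroid -3.6619003354281907
19.35 [0.588 0.043 0.1  ] [ 3.139 -0.002  1.577] [ 0.404  0.33  -0.345 -0.001 -0.893 -1.968] [-5.266  1.469 14.404] [ 0.061  2.087 -0.204]
```

View pics/press1.png

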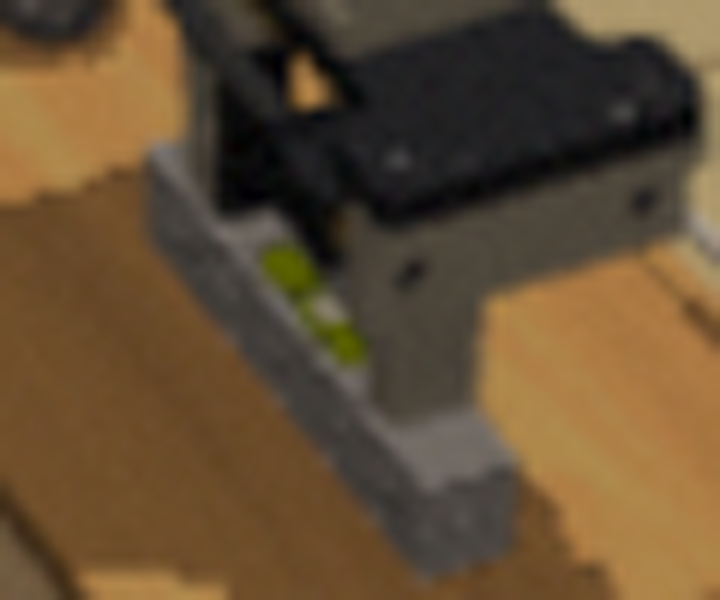

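Picture 9: both fingers stand on the shoulders. The bubble (about (325,308) in the crop) sits between the lines, unchanged under 13–14 N. Handing in.

```bash
python3 -c "
from station import arm; print(arm.job_done())"
```

```text
the job is handed in; nothing more can be done
None
```

I placed the right-most level lengthwise on the shelf board and let go. I then turned the knob about 86° clockwise in one grip, released it, and handed the job in at about 19.4 s with both fingertips pressing the level's shoulders. No verdict was reported.

Last checks:
- **Press:** vertical force was 13–14 N and steady, with about 5.5 N of side force.
- **Bubble:** it was within about 0.5 mm of midway between the lines, both free and while pressed. This comes from the side camera only; I did not measure it with the top camera.
- **Level position:** the camera network's side-view estimate of the level differed by about 11 mm along the shelf from where the arm put it. Both positions are well inside the allowed range.
- **Board and other things:** I did not measure the board's tilt separately; I took it from the bubble. I never moved near the other things on the counter, but did not measure them again at the end.

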